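# Trim the kitchen scale's needle to zero with the tuning tool

## Robot

A 6-joint arm with a two-finger parallel gripper is mounted at the origin on a cart in front of the work surface, level with it; the furniture and walls round the work are solid. World frame = base frame: x ahead of the robot, y to its left, z up, the work surface at z = 0. Lengths are in m, angles in degrees, forces in N, time in s.
With the tool pointing down it reaches from about 0.4 to 0.825 m from the base axis. Payload 7 kg.
Tool frame: the origin (TCP) lies midway between the tips of the shut fingers; the grasp point (between the pads) lies 19 mm behind it; z points along the fingers, y is the line along which they close (so a half turn about z gives the same grasp; the last joint's range is limited). The gripper opens to 88 mm and grips with 3 to 60 N. Pads are 19 mm wide; open, the fingers measure 130 mm over their backs; the gripper's body (78 mm by 193 mm) begins 47 mm behind the grasp point.
Start: joints at [-54.597, 20.546, 0.682, 0, -70.136, -16.507], TCP at [0.219, -0.639, 0.227] pointing down, gripper open.
Joint ranges: [-176.03, 176.03], [-82.01, 121.73], [-58.28, 71.71], [-173.87, 95.51], [-174.79, -0.11], [-173.66, 173.66]. Speed limits (degrees/s): [136.94, 136.94, 172.46, 180, 180, 180].

## Interface

Orientations are given as [roll, pitch, yaw] about the fixed x, y, z axes, in that order (R = Rz(yaw) Ry(pitch) Rx(roll)).
In Python, from plant import ctrl gives the robot as it stands. The module is installed in compiled form; this text tells all that it offers.
- The arm moves only by the tool send_rows, never from a script. Its argument "plan" is a list that holds one entry, the list of rows, each a list of 6 numbers: the shift along the tool's x, y, z in parts of the range, where 1.0 means 60 cm, then the turn, a rotation vector about the tool's x, y, z in parts of the range, where 1.0 means 180 degrees. A call has 1 to 8 rows; each row is the pose to reach, as a shift and turn from the pose commanded when the call began, along the tool's axes at that moment; what a row does not reach only later rows make up. A row lasts 1/12 s, in which the tool goes at most 41.7 mm and 7.16 degrees, less where a joint would pass 70% of its speed; a pose out of reach is approached as far as the arm can. No shift or turn number may pass 1 either way. A call with a gripper value outside its range is refused whole. "fingers" is the opening, from 0 (shut) to 1 (fully open), set as the call begins (left out, the last holds). The fingers move at their own pace and stop on an object; the grip force is fixed at half the most. Time passes only in rows, so rows that repeat a pose let the fingers close. It gives the time, the measured TCP pose, the force, the opening and the grip force at its end, in the units of the state.
- ctrl.get_obs(): the state, without advancing time (a new reading comes with each control period).
- ctrl.snapshot(name): name is "side" or "top"; returns a dict with "img" (480x640x3 uint8, red, green, blue), "K" (3x3 intrinsics, pixels), "pose" (4x4, takes a point from camera to world coordinates). Camera axes: x right, y down, z forward; pixel columns grow to the right and rows downward; lengths in m; the calibration is good to about 2 mm. A picture is of the moment at which its call begins. There is no depth.
- ctrl.close_job(): hands the job in; it is judged then, once.
The state is a dict: "clock": time; "joint_pos": joint angles; "qvel": joint speeds; "tau": joint torques, N m; "tool_pos": TCP position; "orientation": TCP orientation; "force": force on the tool from outside, world axes, zero at the start; "moment": the same for the moment, N m; "opening": finger opening in m; "gripper_force": force on a finger pad.
Only numpy, scipy, OpenCV 4.12 (cv2) and the standard library are available. Lean on these libraries where they do the work, as an engineer would, in place of code of your own. Each camera call takes 0.05 s, during which the arm holds its last target. There are 200 camera calls.

## Task

The kitchen scale's needle is off zero. Take the blue plastic tuning tool from its wooden stand, fit its blade down into the slotted trimmer screw in the well of the scale, pressing only lightly because the trimmer sits on a soft spring and is easily broken, and turn it until the needle rests in the green zero band. Then stand the tool upright in its stand again, fully down on its collar, and leave the mill, the spice jar and the tub where they are.

Things in the scene. Friction and masses are not known exactly. Their poses are not given: they have to be found in the camera images.
- scale: white kitchen scale, 200 (x) x 170 (y) mm, fixed to the worktop; front panel 40 mm high, round steel pan 126 mm wide behind (top 53 mm high). Origin: centre of the underside. x points from the front panel to the pan, y to the left seen from the front. Front left: needle meter under a clear window; front right: grey plate with the trimmer well.
- well (a point): centre of the mouth of the round trimmer well, 22 mm wide, in the front panel's top, 40 mm above the worktop; axes as the scale's. In it lies the brass trimmer screw. The slot's direction differs each time and is not reported: 0.2 to 1.6 rad anticlockwise (seen from above) of the scale's x axis; find it by eye or by feel. The tool must never press on the scale with over 14 N (all contacts summed).
- screw_top (a point): centre of the top of the screw's brass head at rest, 5 mm below the well's mouth. Head 21 mm wide; a straight slot runs right across its centre, 4.5 mm wide, 6 mm deep (floor 11 mm below the mouth). The head is sprung: it yields down by up to 2.5 mm, from about 1 N at first to 5 N at its stop. Turning takes about 0.022 N m; the head stays where it is left.
- needle (a joint): angle in rad of the meter's red needle: 0 where it points along the scale's x axis, to the middle of the green band (0.1 either side), positive anticlockwise from above. It turns with the screw, in the same sense, by 0.8 of the screw's angle. It starts at 0.32 to 0.64 (left): turn the screw clockwise from above by 0.4 to 0.8 rad; the blade has up to 0.2 rad of play in the slot.
- zero_mark (a point): middle of the green zero band on the meter's face, 8 mm wide, 36 mm above the worktop; the needle's pivot lies 40 mm in front of it (towards the scale's -x), and the needle is 40 mm long. Before drawing the blade out, ease it back within its play and then lift slowly, or it drags the needle along by up to 0.1 rad.
- stand: fixed wooden tool stand: base disc 72 mm wide, 4 mm thick, with an upright round tube on it, 48 mm wide, top 60 mm above the worktop, with a central round hole 17 mm wide. Origin: centre of the underside.
- tuning_tool: plastic tuning tool, 109 mm long, 30 g, upright in the stand, blade down. Origin: middle of the blade's tip; z up to the handle. From the tip: white blade 12 mm wide (along x), 2.6 mm thick (along y), 7 mm long; white shank 12 mm wide up to 55 mm; blue collar 25 mm wide, 55 to 59 mm, by which it hangs on the stand's rim, tip 5 mm above the worktop, with 2.5 mm of play all round.
- tool_grip (a point): place to hold the tool, on its axis 85 mm above the tip: the blue handle, from 59 to 109 mm above the tip, 20 mm wide along the tool's x and 14 mm between its flats along the tool's y. Grasp across the flats. Axes as the tool's.
- mill: bystander: grey and clear mill, 44 mm wide, 90 mm high, right of the scale. Origin: centre of the underside.
- green_jar: bystander: spice jar with a black cap and a green label, 40 mm wide, 105 mm high, beyond the stand. Origin: centre of the underside.
- tub: bystander: white yoghurt tub, 72 mm wide, 71 mm high, behind on the right. Origin: centre of the underside.

How it is judged:
By the outcome, as a careful person would: the job done as asked, in the order asked, and still so for the second after the job is handed in, with the robot touching nothing.
It also fails if it takes over 61 s, if anything falls off the work surface, if the arm or the gripper's body presses on something with over 40 N, if the wrist force passes 120 N, or if a joint passes its speed limit or range.

## Working session

There is one attempt and no reset: what is moved stays moved. The work goes in short steps, Python scripts to look and compute and a tool call to move; the robot and the scene stay as the last step left them, time stands still between calls to the robot, and variables do not carry over. Pictures are saved under pics/ and viewed, at most 10 in all, crops included, and the job is handed in when it is done.

Besides the shell and the picture viewer there is one more tool, called after ">>>" as a command line: name --argument value ..., lists and objects as JSON in quotes. send_rows: Moves the arm, as the interface text tells. Its arguments: {"type":"object","properties":{"plan":{"type":"array","items":{"type":"array","items":{"type":"array","items":{"type":"number"}}}},"fingers":{"type":"number"}},"required":["plan"]}

```bash
mkdir -p pics; python3 - <<'E'
from plant import ctrl
import cv2,numpy as np
o=ctrl.get_obs();print(o['clock'],o['tool_pos'],o['orientation'],o['opening'])
for n in("side","top"):
    s=ctrl.snapshot(n);cv2.imwrite(f"pics/{n}0.png",s["img"][:,:,::-1]);print(n,s["K"].tolist(),s["pose"].round(4).tolist())
    np.savez(f"pics/{n}0.npz",**s)
E
```

```text
0.0 [ 0.21843554 -0.63817695  0.2256408 ] [ 1.79907818e+02 -7.53488310e-03 -1.61110268e+02] 0.08763702993464925
side [[560.234730642586, 0.0, 325.82544336894705], [0.0, 560.234730642586, 240.24932695720568], [0.0, 0.0, 1.0]] [[-0.9978, -0.0505, 0.0433, 0.5598], [-0.0654, 0.6288, -0.7748, 0.9609], [0.0119, -0.7759, -0.6307, 0.8452], [0.0, 0.0, 0.0, 1.0]]
top [[520.2595849081825, 0.0, 314.41018878734616], [0.0, 520.2595849081825, 240.32408458139736], [0.0, 0.0, 1.0]] [[0.0015, -0.9901, 0.1405, 0.4164], [-0.9998, 0.0013, 0.02, -0.01], [-0.02, -0.1405, -0.9899, 1.2938], [0.0, 0.0, 0.0, 1.0]]
```

View pics/top0.png

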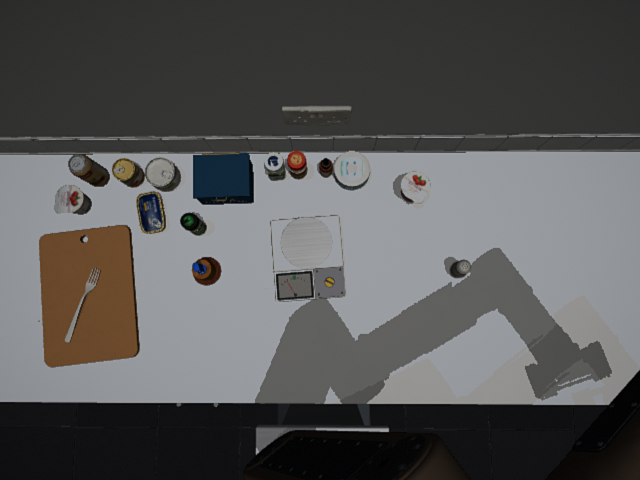

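View pics/side0.png

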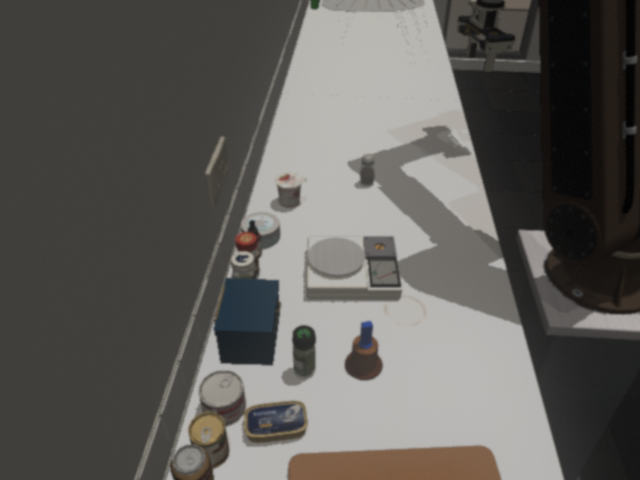

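The top view shows the stand and tool at about (204,269), the scale's well at (329,282) and the meter at (294,286). In the side view the tool handle is at (366,333) and the well at (379,247). Next I'll take close-ups.

```bash
python3 - <<'E'
import cv2,numpy as np
t=cv2.imread("pics/top0.png");s=cv2.imread("pics/side0.png")
def c(i,x,y,w,h):
    return cv2.resize(i[y:y+h,x:x+w],(400,300),interpolation=cv2.INTER_CUBIC)
m=np.vstack([np.hstack([c(t,180,246,48,36),c(t,268,260,80,60)]),np.hstack([c(s,326,310,80,60),c(s,345,228,64,48)])])
cv2.imwrite("pics/m0.png",m)
E
```

```text
(no output)
```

View pics/m0.png

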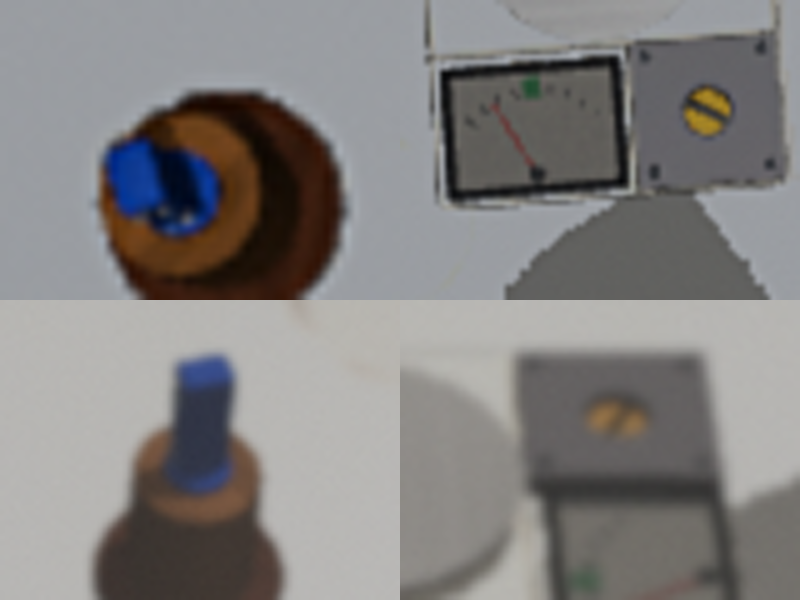

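The crops show the handle top at top-view pixel (196,267), the well at (329.6,282.2) with the slot running lower-right, the needle pivot at (295.6,294.6), the needle tip at (286.4,280.8) and the green band at (294.4,277.6). Now I'll measure all of this with colour masks.

```bash
cat >h.py <<'E'
import cv2,numpy as np
def ray(s,p):
    d=np.array([*p,1.])@np.linalg.inv(s["K"]).T; T=s["pose"]
    return T[:3,3],T[:3,:3]@d
def plane(s,p,z):
    o,d=ray(s,p); return o+d*(z-o[2])/d[2]
def cross(s1,p1,s2,p2):
    o1,d1=ray(s1,p1);o2,d2=ray(s2,p2)
    t=np.linalg.lstsq(np.c_[d1,-d2],o2-o1,rcond=None)[0]
    a=o1+d1*t[0];b=o2+d2*t[1]; return (a+b)/2,np.linalg.norm(a-b)
def mask(img,lo,hi,box):
    h=cv2.cvtColor(img,cv2.COLOR_RGB2HSV); m=cv2.inRange(h,np.array(lo),np.array(hi))
    x0,y0,x1,y1=box; k=np.zeros_like(m); k[y0:y1,x0:x1]=m[y0:y1,x0:x1]; return k
def cen(m): 
    y,x=np.nonzero(m); return np.array([x.mean(),y.mean()]),len(x)
E
python3 - <<'E'
from h import *
np.set_printoptions(precision=4,suppress=True)
T=dict(np.load("pics/top0.npz"));S=dict(np.load("pics/side0.npz"))
# brass
bt,n1=cen(mask(T["img"],(15,100,80),(35,255,255),(318,270,342,295)))
bs,n2=cen(mask(S["img"],(5,70,70),(30,255,255),(368,238,392,256)))
print("brass",bt,n1,bs,n2,cross(T,bt,S,bs),plane(T,bt,.035))
m=mask(T["img"],(15,100,80),(35,255,255),(318,270,342,295))
# slot: dark pixels inside brass hull, weighted
g=cv2.cvtColor(T["img"],cv2.COLOR_RGB2HSV)[:,:,2].astype(float); sat=cv2.cvtColor(T["img"],cv2.COLOR_RGB2HSV)[:,:,1]
hull=cv2.convexHull(np.argwhere(m)[:,::-1].astype(np.int32)); k=np.zeros_like(m);cv2.fillConvexPoly(k,hull,255)
print(T["img"][276:290,323:337,0])
yx=np.argwhere((k>0)&(m==0)); 
P=np.array([plane(T,p[::-1],.035)[:2] for p in yx]); print(len(P),P.mean(0))
w=(255-g[yx[:,0],yx[:,1]]);C=np.cov(P.T,aweights=w);e,v=np.linalg.eigh(C);print("slot dir deg",np.degrees(np.arctan2(v[1,1],v[0,1]))%180,e)
# meter
gr,n=cen(mask(T["img"],(40,80,30),(85,255,255),(285,270,305,285)));zg=plane(T,gr,.036)
pv=plane(T,(295.6,294.6),.036)
rm=mask(T["img"],(0,90,80),(8,255,255),(278,270,305,300))|mask(T["img"],(170,90,80),(180,255,255),(278,270,305,300))
R=np.array([plane(T,p[::-1],.036)[:2] for p in np.argwhere(rm)]);e,v=np.linalg.eigh(np.cov(R.T))
print("green",zg,n,"pivot",pv,"yaw",np.degrees(np.arctan2(*(zg-pv)[1::-1])),"needle",np.degrees(np.arctan2(v[1,1],v[0,1])),len(R),R.mean(0))
# blue handle top: bright blue
for nm,s,b in(("t",T,(185,255,215,280)),("s",S,(350,315,385,350))):
    h=cv2.cvtColor(s["img"],cv2.COLOR_RGB2HSV)
    mm=mask(s["img"],(105,120,30),(130,255,255),b)
    x0,y0,w,hh=cv2.boundingRect(mm);print(nm,x0,y0,w,hh);print(np.where(mm,h[:,:,2],0)[y0:y0+hh,x0:x0+w])
# wood tube top
wm=mask(T["img"],(5,100,100),(18,255,255),(185,250,230,290));print("wood",cen(wm),cv2.minEnclosingCircle(np.argwhere(wm)[:,::-1].astype(np.float32)))
E
```

```text
brass [328.9412 281.7059] 51 [379.1579 246.4737] 38 (array([ 0.4937, -0.0197,  0.0367]), np.float64(0.00043168426986617736)) [ 0.4941 -0.0197  0.035 ]
[[ 99  99 100  98  94  88  92  92  95 100 100  99 100  99]
 [ 99 100  99  87  78  70  85  74  75  90  98 100 100  98]
 [ 99 100  87  66 106 135 156 126  82  67  78  99 100 100]
 [100  93  63  88 146 160 166 159 136 119  57  92 101  99]
 [ 99  82  52  41  70 120 149 158 163 157 102  77  99 100]
 [ 97  73  82  76  52  55  74 120 149 161 154  77  98 101]
 [ 98  93 135 156 108  90  63  55  75 122 144  80  99 101]
 [ 98  91 137 164 161 157 128  94  64  58  85  83  99 100]
 [ 99  94  93 154 161 162 161 157 128  80  72  90 100 101]
 [100  95  86 126 149 159 161 160 147 101  91 100 101 101]
 [101 100  94  84  99 136 145 131 104  82  97 102 100 100]
 [101 100 100  98  97  90  83  84  97  98 100 100 101 101]
 [ 99 100 100 101 100  98  97  98 100 100 100 100 100 100]
 [100 100 101 101 100 101 102 101 101 100 100 100 100 100]]
15 [ 0.4948 -0.0188]
slot dir deg 67.43989575732118 [0. 0.]
green [0.5053 0.0648 0.036 ] 9 pivot [0.463  0.0606 0.036 ] ya
[... 1076 characters left out ...]
 0   0   0   0]
 [  0   0   0   0   0   0   0   0   0]
 [  0   0   0   0   0   0   0   0   0]
 [  0   0   0   0   0   0   0   0   0]
 [  0   0   0   0   0   0   0   0   0]
 [  0   0   0   0   0   0   0   0   0]
 [  0   0   0   0   0   0   0   0   0]
 [  0   0   0   0   0   0   0   0   0]
 [  0   0   0   0   0   0   0   0   0]
 [  0   0   0   0   0   0   0   0   0]
 [  0   0   0   0   0   0   0   0   0]
 [  0   0   0   0   0   0   0   0   0]
 [  0   0   0   0   0   0   0   0   0]
 [  0   0   0   0   0   0 103 113   0]
 [  0   0   0   0 100 110 115 115   0]
 [  0   0 102 108 113 116 113   0   0]]
wood (array([201.6739, 267.1957]), 46) ((200.5454559326172, 268.0909118652344), 9.027145385742188)
```

```bash
cat >>h.py <<'E'
def up(img,box,k=8):
    x0,y0,x1,y1=box; return cv2.resize(img[y0:y1,x0:x1],None,fx=k,fy=k,interpolation=cv2.INTER_CUBIC)
def unp(p,box,k=8): # upsampled px -> px
    return (np.asarray(p,float)+.5)/k-.5+np.array(box[:2])
def big(m):
    c=cv2.findContours(m.astype(np.uint8),cv2.RETR_EXTERNAL,cv2.CHAIN_APPROX_NONE)[0]; return max(c,key=cv2.contourArea)
def azim(s,box,val,ctr,ang): pass
def rectfit(s,box,m,z):
    c=unp(big(m)[:,0],box); P=np.array([plane(s,p,z)[:2] for p in c])*1000
    (cx,cy),(w,h),a=cv2.minAreaRect(P.astype(np.float32))
    if h>w:w,h,a=h,w,a+90
    px=unp(cv2.minAreaRect(big(m))[0],box)
    return px,(cx,cy),(w,h),(a+90)%180-90
E
cat >meas.py <<'E'
from h import *
np.set_printoptions(precision=2,suppress=True)
def scale(T):
    b=(316,270,344,296);u=up(T["img"],b).astype(int)
    yb=((u[...,0]-u[...,2])>35)          # brass
    c=big(yb);(cc,r)=cv2.minEnclosingCircle(np.vstack([x for x in cv2.findContours(yb.astype(np.uint8),0,1)[0] if len(x)>20]))
    w=plane(T,unp(cc,b),.036)*1000;print("brass circ",unp(cc,b),r/8,w)
    yy,xx=np.mgrid[:u.shape[0],:u.shape[1]];ins=(np.hypot(xx-cc[0],yy-cc[1])<r*.75)
    wt=np.clip(105-u[...,0],0,None)*ins
    i=np.argwhere(wt>0);P=np.array([plane(T,unp(q[::-1],b),.035)[:2] for q in i])*1000
    e,v=np.linalg.eigh(np.cov(P.T,aweights=wt[wt>0]));print("slot deg",np.degrees(np.arctan2(v[1,1],v[0,1]))%180,"centre",np.average(P,axis=0,weights=wt[wt>0]),e)
def needle(T):
    b=(274,268,310,302);u=up(T["img"],b).astype(int)
    g=(u[...,1]-u[...,0]>20);gc=cen(g)[0];zg=plane(T,unp(gc,b),.036)*1000
    r=(u[...,0]-u[...,1]>18);R=np.array([plane(T,unp(q[::-1],b),.036)[:2] for q in np.argwhere(r)])*1000
    e,v=np.linalg.eigh(np.cov(R.T));v=v[:,1]*np.sign(v[0,1]);na=np.degrees(np.arctan2(v[1],v[0]))
    print("green",zg,"needle world deg",na,"tip/tail",R[(R@v).argmax()],R[(R@v).argmin()],e);return na,zg
E
python3 - <<'E'
from meas import *
T=dict(np.load("pics/top0.npz"));S=dict(np.load("pics/side0.npz"))
scale(T);needle(T)
b=(310,262,350,306);u=up(T["img"],b).astype(int)
# scale yaw: dark meter frame outer
b=(268,262,320,306);u=up(T["img"],b).astype(int);m=(u.max(2)<50);print("frame",*rectfit(T,b,m,.040))
b=(186,256,216,282);u=up(T["img"],b).astype(int)
m=(u[...,2]>110)&(u[...,2]-u[...,0]>70);pt=rectfit(T,b,m,.114);print("handle top",*pt)
b=(356,314,380,352);u=up(S["img"],b).astype(int);m=(u[...,2]>118)&(u[...,2]-u[...,0]>60);m[12*8:]=0;ps=rectfit(S,b,m,.114);print("side",*ps)
print(cross(T,pt[0],S,ps[0]))
# stand tube top: wood brightness incl. hole
b=(186,250,230,290);u=up(T["img"],b).astype(int)
m=((u[...,0]>95)&(u[...,0]-u[...,2]>60));cs=np.vstack([x for x in cv2.findContours(m.astype(np.uint8),0,1)[0] if len(x)>30])
c,r=cv2.minEnclosingCircle(cs);print("tube",unp(c,b),r/8,plane(T,unp(c,b),.06)*1000)
b=(340,320,392,384);u=up(S["img"],b).astype(int)
E
```

```text
brass circ [328.97 281.81] 4.7794623374938965 [493.73 -19.8   36.  ]
slot deg 63.92261746532495 centre [494.36 -19.35] [ 1.02 25.57]
green [505.3   65.18  36.  ] needle world deg 32.89503588550296 tip/tail [497.03  84.52] [467.54  64.34] [ 1.03 99.32]
frame [294.38 285.14] (485.4721984863281, 63.40215301513672) (86.9310073852539, 63.08423614501953) -85.33276319503784
handle top [195.63 266.86] (523.0201416015625, 285.27947998046875) (18.136463165283203, 12.12999439239502) 19.552175521850586
side [366.69 323.5 ] (523.5435791015625, 287.6104736328125) (15.38359546661377, 9.097295761108398) 4.37230920791626
(array([0.52, 0.29, 0.11]), np.float64(0.00015940825027038118))
tube [201.  268.7] 9.437003135681152 [523.44 285.76  60.  ]
```

```bash
cat >go.py <<'E'
import sys,numpy as np
from scipy.spatial.transform import Rotation as Ro
from plant import ctrl
o=ctrl.get_obs();p=np.array(o['tool_pos']);R=Ro.from_euler('xyz',o['orientation'],degrees=True)
def go(x,y,z,yaw):
    Q=R.inv()*Ro.from_euler('xyz',[180,0,yaw],degrees=True)
    return np.r_[R.inv().apply(np.array([x,y,z])-p)*100,Q.as_rotvec(degrees=True)].round(2).tolist()
if __name__=="__main__":
    print(o['clock'],p.round(4),np.round(o['orientation'],2),'F',np.round(o['force'],2),'J',np.round(o['joint_pos'],1))
    for a in sys.argv[1:]: print(a,go(*map(float,a.split(','))))
E
python3 go.py .42,-.38,.227,-160.45 .5,-.06,.227,-160.45 .523,.285,.16,-160.45
```

```text
0.1 [ 0.2184 -0.6382  0.2257] [ 1.7991e+02 -1.0000e-02 -1.6111e+02] F [0.44 0.14 0.17] J [-54.6  20.6   0.6  -0.  -70.1 -16.5]
.42,-.38,.227,-160.45 [-27.43, 17.91, -0.11, 0.09, -0.01, -0.66]
.5,-.06,.227,-160.45 [-45.36, 45.59, -0.07, 0.09, -0.01, -0.66]
.523,.285,.16,-160.45 [-58.71, 77.48, 6.68, 0.09, -0.01, -0.66]
```

Careful with the scale: shifts go in shares of 60 cm and turns go in shares of 180 degrees. That gives: -27.4 cm / 60 = -0.4567, -20.6 cm / 60 = -0.3433, -0.66 degrees / 180 = -0.0037.

>>> send_rows --plan '[[[-0.0572,0.0373,0,0,0,-0.0037],[-0.115,0.075,0,0,0,-0.0037],[-0.1717,0.1117,0,0,0,-0.0037],[-0.2283,0.15,0,0,0,-0.0037],[-0.285,0.1867,0,0,0,-0.0037],[-0.3433,0.2233,0,0,0,-0.0037],[-0.4,0.2617,0,0,0,-0.0037],[-0.4567,0.2983,0,0,0,-0.0037]]]' --fingers 0.5

```text
clock: 0.77
tool_pos: [0.4205, -0.3785, 0.2264]
orientation: [180.0, -0.0, -160.4]
force: [0.6, 0.5, -1.1]
opening: 0.0452
gripper_force: 0.0
```

Converted, 27.7 cm / 60 = 0.4617, 24.2 cm / 60 = 0.4033.

>>> send_rows --plan '[[[-0.0367,0.0583,0,0,0,0],[-0.075,0.115,0,0,0,0],[-0.1117,0.1733,0,0,0,0],[-0.15,0.23,0,0,0,0],[-0.1867,0.2883,0,0,0,0],[-0.2233,0.3467,0,0,0,0],[-0.2617,0.4033,0,0,0,0],[-0.2983,0.4617,0,0,0,0]]]'

```text
clock: 1.43
tool_pos: [0.4957, -0.0576, 0.2266]
orientation: [180.0, 0.0, -160.4]
force: [1.1, -0.6, -0.3]
opening: 0.0439
gripper_force: 0.0
```

Converted, 29 cm / 60 = 0.4833, 25.9 cm / 60 = 0.4317.

>>> send_rows --plan '[[[-0.0283,0.0617,0.0083,0,0,0],[-0.055,0.1233,0.0167,0,0,0],[-0.0833,0.185,0.025,0,0,0],[-0.1117,0.2467,0.0333,0,0,0],[-0.1383,0.3083,0.0417,0,0,0],[-0.1667,0.37,0.05,0,0,0],[-0.195,0.4317,0.0667,0,0,0],[-0.2083,0.4833,0.0833,0,0,0]]]'

```text
clock: 2.1
tool_pos: [0.5169, 0.2586, 0.1761]
orientation: [180.0, 0.0, -160.4]
force: [1.3, -0.1, -0.6]
opening: 0.044
gripper_force: 0.0
```

```bash
python3 go.py .523,.2855,.16,-160.45 .523,.2855,.072,-160.45
```

```text
2.1 [0.5169 0.2586 0.1761] [ 1.7999e+02  5.0000e-02 -1.6039e+02] F [ 1.33 -0.12 -0.55] J [  46.    13.6  -16.     0.   -60.3 -116.4]
.523,.2855,.16,-160.45 [-1.47, 2.33, 1.61, 0.01, 0.05, 0.06]
.523,.2855,.072,-160.45 [-1.47, 2.33, 10.41, 0.01, 0.05, 0.06]
```

Converted, 10.4 cm / 60 = 0.1733, 2.33 cm / 60 = 0.0388.

>>> send_rows --plan '[[[-0.0125,0.02,0.0133,0,0,0],[-0.0245,0.0388,0.0267,0,0,0],[-0.0245,0.0388,0.0667,0,0,0],[-0.0245,0.0388,0.1083,0,0,0],[-0.0245,0.0388,0.1417,0,0,0],[-0.0245,0.0388,0.1667,0,0,0],[-0.0245,0.0388,0.1733,0,0,0],[-0.0245,0.0388,0.1733,0,0,0]]]'

```text
clock: 2.77
tool_pos: [0.5222, 0.2811, 0.0713]
orientation: [-179.9, -0.1, -160.5]
force: [-0.1, 0.9, 0.8]
opening: 0.0438
gripper_force: 0.0
```

```bash
python3 - <<'E'
from plant import ctrl
import cv2,numpy as np
o=[]
for n,(x,y,w,h) in(("top",(170,240,60,45)),("side",(330,290,80,60))):
    s=ctrl.snapshot(n);o.append(cv2.resize(s["img"][y:y+h,x:x+w,::-1],(400,300),interpolation=cv2.INTER_CUBIC))
cv2.imwrite("pics/m1.png",np.hstack(o))
E
python3 go.py .523,.2855,.072,-160.45
```

```text
2.8667 [0.5232 0.2823 0.0734] [ 1.8000e+02  5.0000e-02 -1.6046e+02] F [0.7  0.   0.52] J [  47.2   21.1  -20.7    0.   -48.2 -117.7]
.523,.2855,.072,-160.45 [-0.08, 0.31, 0.14, 0.0, 0.05, -0.01]
```

View pics/m1.png

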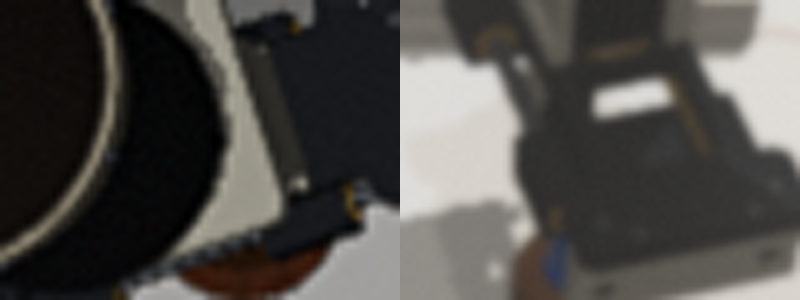

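The view from above is blocked by the arm. In the side crop the handle's lower left is visible at about (361,343), between the fingers as expected. I'll correct by 3 mm and close.

Converted, 0.25 cm / 60 = 0.0042, 0.1 cm / 60 = 0.0017.

>>> send_rows --plan '[[[0,0.0042,0.0017,0,0,0],[0,0.0042,0.0017,0,0,0],[0,0.0042,0.0017,0,0,0]]]'

```text
clock: 3.12
tool_pos: [0.522, 0.2852, 0.0725]
orientation: [180.0, 0.1, -160.4]
force: [0.7, -0.8, -0.7]
opening: 0.0437
gripper_force: 0.0
```

>>> send_rows --plan '[[[0,0,0,0,0,0],[0,0,0,0,0,0],[0,0,0,0,0,0],[0,0,0,0,0,0],[0,0,0,0,0,0],[0,0,0,0,0,0]]]' --fingers 0

```text
clock: 3.62
tool_pos: [0.5217, 0.2848, 0.0716]
orientation: [180.0, -0.0, -160.4]
force: [-0.1, 0.7, 0.2]
opening: 0.0138
gripper_force: 30.0
```

```bash
python3 go.py .523,.2855,.072,-160.45;python3 -c "
from plant import ctrl
o=ctrl.get_obs();print(o['opening'],o['gripper_force'],o['moment'])"
```

```text
3.6167 [0.5217 0.2848 0.0716] [ 180.     -0.   -160.45] F [-0.05  0.69  0.24] J [  47.5   21.2  -20.7   -0.   -48.  -117.9]
.523,.2855,.072,-160.45 [-0.15, 0.03, -0.04, 0.0, -0.0, 0.0]
0.013763797346055609 30.000151097774506 [0.07367994 0.02788357 0.01077194]
```

Converted, -10 cm / 60 = -0.1667, -9.5 cm / 60 = -0.1583.

>>> send_rows --plan '[[[0,0,-0.0083,0,0,0],[0,0,-0.0333,0,0,0],[0,0,-0.0667,0,0,0],[0,0,-0.1,0,0,0],[0,0,-0.1333,0,0,0],[0,0,-0.1583,0,0,0],[0,0,-0.1667,0,0,0]]]'

```text
clock: 4.2
tool_pos: [0.5228, 0.2855, 0.1747]
orientation: [179.9, 0.2, -160.4]
force: [0.1, -1.6, 0.7]
opening: 0.0139
gripper_force: 30.0
```

```bash
python3 go.py .51,.14,.17,-138 .4937,-.0197,.15,-116.1
```

```text
4.2 [0.5228 0.2855 0.1747] [ 179.93    0.22 -160.42] F [ 0.1  -1.59  0.7 ] J [  47.4   15.2  -14.1    0.   -60.5 -117.9]
.51,.14,.17,-138 [6.08, -13.28, 0.43, 0.03, 0.24, -22.42]
.4937,-.0197,.15,-116.1 [12.97, -27.78, 2.38, -0.02, 0.24, -44.32]
```

Converted, -27.2 cm / 60 = -0.4533, -24.2 cm / 60 = -0.4033, -44.3 degrees / 180 = -0.2461.

>>> send_rows --plan '[[[0.0167,-0.0333,0,0,0,-0.0222],[0.0433,-0.0917,0.0033,0,0,-0.0583],[0.0717,-0.1533,0.0067,0,0,-0.0944],[0.1,-0.2167,0.0117,0,0,-0.1306],[0.13,-0.28,0.0167,0,0,-0.1667],[0.16,-0.3433,0.0233,0,0,-0.2],[0.1883,-0.4033,0.03,0,0,-0.2278],[0.2117,-0.4533,0.0367,0,0.0011,-0.2461]]]'

```text
clock: 4.87
tool_pos: [0.4917, -0.0165, 0.1491]
orientation: [179.9, -0.2, -115.9]
force: [1.8, -0.0, -0.8]
opening: 0.014
gripper_force: 30.0
```

Converted, -0.6 cm / 60 = -0.01, 0.26 cm / 60 = 0.0043.

>>> send_rows --plan '[[[0.0043,-0.01,0,0,0,0],[0.0043,-0.01,0,0,0,0],[0.0043,-0.01,0,0,0,0],[0.0043,-0.01,0,0,0,0]]]'

```text
clock: 5.2
tool_pos: [0.4975, -0.0184, 0.1494]
orientation: [179.9, -0.2, -116.2]
force: [0.1, -0.5, 0.3]
opening: 0.0139
gripper_force: 30.0
```

```bash
python3 - <<'E'
from plant import ctrl
import cv2,numpy as np
o=[]
for n,(x,y,w,h) in(("top",(270,240,80,60)),("side",(340,200,80,60))):
    s=ctrl.snapshot(n);np.savez(f"pics/{n}2.npz",**s);o.append(cv2.resize(s["img"][y:y+h,x:x+w,::-1],(400,300),interpolation=cv2.INTER_CUBIC))
cv2.imwrite("pics/m2.png",np.hstack(o))
E
python3 go.py .4937,-.0197,.11,-116.1
```

```text
5.3 [ 0.4975 -0.0181  0.1495] [ 179.92   -0.18 -116.09] F [-0.12  0.63  0.41] J [ 20.6   7.8 -27.4   0.1 -54.9 -46.8]
.4937,-.0197,.11,-116.1 [0.3, 0.26, 3.95, 0.08, -0.18, 0.01]
```

View pics/m2.png

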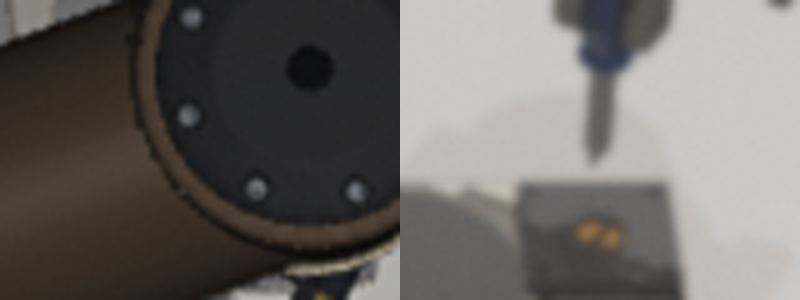

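In the side view the blade tip is at about pixel (379.4,232.6), above the brass screw at (380,246.7). The top view is blocked by the arm.

```bash
python3 - <<'E'
from h import *
np.set_printoptions(precision=4,suppress=True)
S=dict(np.load("pics/side2.npz"))
g=S["img"].astype(int).sum(2)
print(g[213:236,370:390])
for r in range(215,233):
    w=np.clip(480-g[r,372:388],0,None); print(r,(w*np.arange(372,388)).sum()/max(w.sum(),1),w.sum())
print(plane(S,(379.2,232.5),.083))
b=(368,238,392,256);print("brass now",plane(S,cen(mask(S["img"],(5,70,70),(30,255,255),b))[0],.0355))
S0=dict(np.load("pics/side0.npz"));print("brass before",plane(S0,cen(mask(S0["img"],(5,70,70),(30,255,255),b))[0],.0355))
E
```

```text
[[598 597 595 596 586 550 471 364 271 219 202 203 217 252 316 415 513 569
  591 596]
 [598 599 595 598 594 580 538 451 337 258 235 234 265 341 430 512 564 588
  594 597]
 [598 595 597 600 597 590 564 488 372 291 269 271 316 416 515 568 588 595
  597 597]
 [597 600 597 598 597 593 566 485 374 298 279 287 347 460 552 586 596 596
  597 598]
 [594 595 593 593 595 592 559 474 364 298 283 293 364 481 565 592 598 599
  599 594]
 [586 583 584 581 585 580 548 457 346 289 286 299 373 501 572 592 597 598
  594 598]
 [573 572 571 572 570 564 531 444 338 289 282 301 383 502 572 594 596 597
  597 597]
 [564 564 562 564 564 561 525 442 339 286 284 301 383 497 567 592 593 594
  596 597]
 [563 563 562 562 565 559 523 434 332 289 284 303 378 490 558 582 589 594
  596 598]
 [565 562 563 565 563 553 520 426 325 288 281 307 384 489 546 570 577 588
  589 596]
 [562 565 564 563 562 551 509 412 318 288 286 308 396 491 547 564 571 576
  583 589]
 [559 561 565 564 560 545 496 393 309 285 288 321 410 502 550 563 564 567
  571 582]
 [564 564 564 562 557 541 487 388 308 282 287 324 421 507 550 561 566 566
  567 
[... 731 characters left out ...]
553 552 552 553 555 551 554
  553 554]
 [510 512 513 514 514 513 514 508 510 510 509 510 513 509 511 513 512 512
  509 510]]
215 380.34285714285716 945
216 380.1497005988024 835
217 379.98383084577114 804
218 379.8397590361446 830
219 379.7508896797153 843
220 379.7431952662722 845
221 379.71627906976744 860
222 379.65592635212886 869
223 379.5642201834862 872
224 379.42906178489704 874
225 379.37471264367815 870
226 379.3192488262911 852
227 379.2420681551116 851
228 379.1091811414392 806
229 379.0281899109792 674
230 378.89870689655174 464
231 378.55021834061137 229
232 378.3225806451613 62
[ 0.4968 -0.0118  0.083 ]
brass now [ 0.4934 -0.0211  0.0355]
brass before [ 0.4934 -0.0211  0.0355]
```

```bash
python3 go.py .4938,-.0217,.112,-116.1
```

```text
5.3 [ 0.4975 -0.0181  0.1495] [ 179.92   -0.18 -116.09] F [-0.12  0.63  0.41] J [ 20.6   7.8 -27.4   0.1 -54.9 -46.8]
.4938,-.0217,.112,-116.1 [0.48, 0.16, 3.75, 0.08, -0.18, 0.01]
```

Converted, 3.75 cm / 60 = 0.0625, 0.48 cm / 60 = 0.008, -0.2 degrees / 180 = -0.0011.

>>> send_rows --plan '[[[0.0042,0.0013,0.0133,0,0,0],[0.008,0.0027,0.03,0,-0.0006,0],[0.008,0.0027,0.0467,0,-0.0011,0],[0.008,0.0027,0.0583,0,-0.0011,0],[0.008,0.0027,0.0625,0,-0.0011,0],[0.008,0.0027,0.0625,0,-0.0011,0],[0.008,0.0027,0.0625,0,-0.0011,0],[0.008,0.0027,0.0625,0,-0.0011,0]]]'

```text
clock: 5.97
tool_pos: [0.4941, -0.0225, 0.1125]
orientation: [180.0, 0.0, -116.1]
force: [-0.7, -0.7, -0.4]
opening: 0.0139
gripper_force: 30.0
```

```bash
python3 - <<'E'
from plant import ctrl
import cv2,numpy as np
s=ctrl.snapshot("side");np.savez("pics/side3.npz",**s)
x,y,w,h=355,220,48,36;cv2.imwrite("pics/m3.png",cv2.resize(s["img"][y:y+h,x:x+w,::-1],(800,600),interpolation=cv2.INTER_CUBIC))
for i in range(3):
    o=ctrl.get_obs();print(o['tool_pos'],o['force'])
    ctrl.snapshot("side")
E
```

```text
[ 0.49407242 -0.02258024  0.11253896] [ 0.67768506 -0.18347179 -0.23438448]
[ 0.49407287 -0.02258726  0.11255585] [-1.34240592 -0.53626443  0.76994084]
[ 0.49400572 -0.02263607  0.11250966] [-0.17777844  0.42800619 -0.69946214]
```

View pics/m3.png

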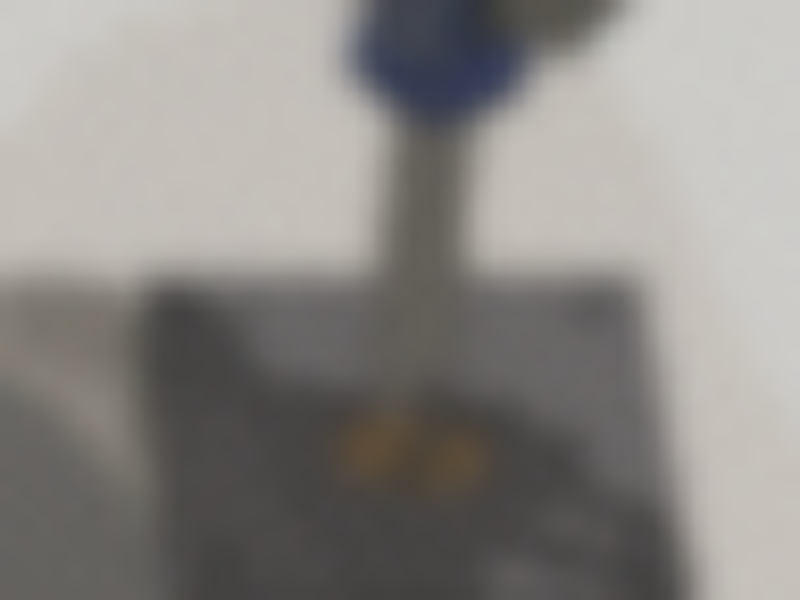

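The tip sits about 1 cm above the screw at about pixel (378.5,243.8), with the screw at (379.3,246.5) and its slot roughly in line with the blade. Now I'll lower it gently.

Converted, 1.25 cm / 60 = 0.0208, 1.2 cm / 60 = 0.02.

>>> send_rows --plan '[[[-0.0017,0,0.0067,0,0,0],[-0.0017,0,0.0133,0,0,0],[-0.0017,0,0.0167,0,0,0],[-0.0017,0,0.0183,0,0,0],[-0.0017,0,0.02,0,0,0],[-0.0017,0,0.0208,0,0,0],[-0.0017,0,0.0208,0,0,0],[-0.0017,0,0.0208,0,0,0]]]'

```text
clock: 6.83
tool_pos: [0.4939, -0.0218, 0.0995]
orientation: [179.9, 0.0, -116.1]
force: [-0.2, -0.3, -0.9]
opening: 0.0139
gripper_force: 30.0
```

```bash
cat >f.py <<'E'
from plant import ctrl
import numpy as np
a=[]
for i in range(4):
    o=ctrl.get_obs();a.append(np.r_[o['tool_pos'],o['force'],o['moment']]);ctrl.snapshot("side")
print(o['clock'],np.mean(a,0).round(4),np.round(o['orientation'],2))
E
python3 f.py
```

```text
6.9833 [ 0.4939 -0.0218  0.0995 -0.2703  0.1562 -0.7954  0.2029  0.4828  0.0024] [ 1.7991e+02  1.0000e-02 -1.1615e+02]
```

Converted, 0.2 cm / 60 = 0.0033, 0.15 cm / 60 = 0.0025.

>>> send_rows --plan '[[[0,0,0.0008,0,0,0],[0,0,0.0017,0,0,0],[0,0,0.0025,0,0,0],[0,0,0.0033,0,0,0],[0,0,0.0033,0,0,0]]]'

```text
clock: 7.45
tool_pos: [0.494, -0.0218, 0.0975]
orientation: [179.9, 0.0, -116.1]
force: [-2.3, 2.2, 0.9]
opening: 0.0137
gripper_force: 30.0
```

```bash
python3 f.py
```

```text
7.6 [ 0.494  -0.0218  0.0975 -2.1636  1.3357  0.4143  0.4989  0.9876  0.0131] [ 1.7991e+02  1.0000e-02 -1.1614e+02]
```

Converted, 0.1 cm / 60 = 0.0017, 0.06 cm / 60 = 0.001.

>>> send_rows --plan '[[[0,0.001,0,0,0,0],[0,0.001,0,0,0,0],[0,0.001,0.0008,0,0,0],[0,0.001,0.0017,0,0,0],[0,0.001,0.0017,0,0,0]]]'

```text
clock: 8.07
tool_pos: [0.4939, -0.0215, 0.0966]
orientation: [180.0, 0.0, -116.1]
force: [0.6, 1.2, -0.3]
opening: 0.0141
gripper_force: 30.0
```

```bash
python3 f.py
```

```text
8.2167 [ 0.4938 -0.0215  0.0966  0.3329  0.533  -0.1287  0.0274  0.0575 -0.008 ] [ 1.7995e+02  3.0000e-02 -1.1614e+02]
```

Converted, 0.045 cm / 60 = 0.0008, 0.03 cm / 60 = 0.0005, 18 degrees / 180 = 0.1.

>>> send_rows --plan '[[[0,0.0002,0,0,0,0.0167],[0,0.0003,0,0,0,0.0333],[0,0.0003,0,0,0,0.05],[0,0.0005,0,0,0,0.0667],[-0.0002,0.0007,0,0,0,0.0833],[-0.0002,0.0008,0,0,0,0.1],[-0.0002,0.0008,0,0,0,0.1]]]'

```text
clock: 8.85
tool_pos: [0.4927, -0.0209, 0.0964]
orientation: [179.9, -0.0, -134.3]
force: [-2.1, 4.2, 0.7]
opening: 0.0137
gripper_force: 30.0
```

```bash
python3 f.py; python3 - <<'E'
from plant import ctrl
import cv2,numpy as np
s=ctrl.snapshot("side");np.savez("pics/side4.npz",**s)
x,y,w,h=355,230,64,48;a=cv2.resize(s["img"][y:y+h,x:x+w,::-1],(400,300),interpolation=cv2.INTER_CUBIC)
s=ctrl.snapshot("top")
x,y,w,h=260,250,96,72;b=cv2.resize(s["img"][y:y+h,x:x+w,::-1],(400,300),interpolation=cv2.INTER_CUBIC)
cv2.imwrite("pics/m4.png",np.hstack([a,b]))
E
```

```text
9.0 [ 0.4928 -0.021   0.0964 -2.7903  3.7576  0.7663  1.5943  1.1946  0.0514] [ 1.7989e+02 -2.0000e-02 -1.3405e+02]
```

View pics/m4.png

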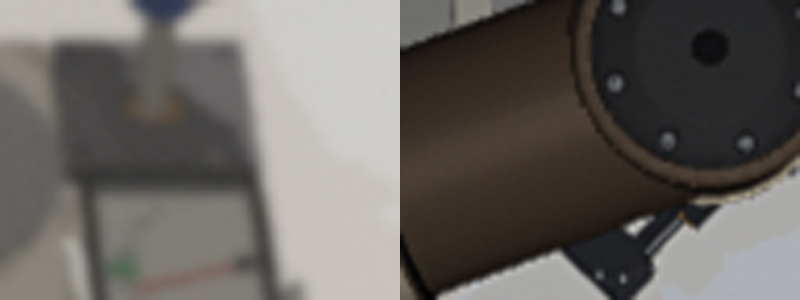

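The side view shows the blade seated in the screw. The needle is visible from its pivot at about (394,272) towards the green band at about (374,273), and it is now closer to the band. I'll relieve the side load and measure the needle.

Converted, 0.1 cm / 60 = 0.0017.

>>> send_rows --plan '[[[0,0.0017,0,0,0,0],[0,0.0017,0,0,0,0]]]'

```text
clock: 9.32
tool_pos: [0.4928, -0.0208, 0.0967]
orientation: [180.0, -0.0, -134.1]
force: [-1.4, -0.3, -0.4]
opening: 0.0135
gripper_force: 30.0
```

```bash
cat >nd.py <<'E'
from h import *
from plant import ctrl
import sys
np.set_printoptions(precision=2,suppress=True)
def nd(s,b=(360,258,404,292),z=.036):
    u=up(s["img"],b).astype(int)
    g=u[...,1]-u[...,0];g=(g>max(10,g.max()*.6));gc=plane(s,unp(cen(g)[0],b),z)[:2]*1000
    r=u[...,0]-u[...,1]-14;w=np.clip(r,0,None);i=np.argwhere(w>0);P=np.array([plane(s,unp(q[::-1],b),z)[:2] for q in i])*1000
    e,v=np.linalg.eigh(np.cov(P.T,aweights=w[w>0]));v=v[:,1]*np.sign(v[0,1])
    m=np.average(P,axis=0,weights=w[w>0]);a=np.degrees(np.arctan2(v[1],v[0]))
    print("green",gc,"needle mid",m,"world deg",a,"rel",a-4.67,len(i),e)
if __name__=="__main__":
    for f in sys.argv[1:]: nd(dict(np.load(f)))
    nd(ctrl.snapshot("side"))
E
python3 nd.py pics/side0.npz pics/side4.npz; python3 f.py
```

```text
green [504.79  67.61] needle mid [480.98  73.87] world deg 33.756544585665 rel 29.086544585664996 676 [ 0.52 73.71]
green [504.78  67.59] needle mid [484.  71.] world deg 23.190923002141936 rel 18.520923002141934 1435 [ 1.26 77.75]
green [504.87  67.42] needle mid [483.23  70.09] world deg 21.93074351764314 rel 17.260743517643142 1393 [ 1.32 65.26]
9.5167 [ 0.4928 -0.0208  0.0967 -0.5112  0.2448 -0.1605  0.2378  0.285  -0.0074] [ 179.95    0.   -134.14]
```

Converted, 0.13 cm / 60 = 0.0022, 0.11 cm / 60 = 0.0018, 17.5 degrees / 180 = 0.0972.

>>> send_rows --plan '[[[0,0.0003,0,0,0,0.0194],[0,0.0008,0,0,0,0.0389],[-0.0002,0.0012,0,0,0,0.0583],[-0.0002,0.0015,0,0,0,0.0778],[-0.0003,0.0018,0,0,0,0.0972],[-0.0003,0.0022,0,0,0,0.1167],[-0.0003,0.0022,0,0,0,0.1167]]]'

```text
clock: 10.15
tool_pos: [0.4918, -0.0194, 0.0966]
orientation: [179.9, -0.0, -155.3]
force: [-0.6, 1.3, 0.4]
opening: 0.0134
gripper_force: 30.0
```

```bash
python3 nd.py; python3 f.py
```

```text
green [506.18  67.41] needle mid [481.58  65.71] world deg 11.387139193261588 rel 6.717139193261588 1299 [ 1.44 62.02]
10.35 [ 0.4918 -0.0194  0.0966 -1.3389  2.3358  0.1425  0.9308  0.4743  0.0099] [ 1.7993e+02 -2.0000e-02 -1.5504e+02]
```

Converted, 0.1 cm / 60 = 0.0017, 0.08 cm / 60 = 0.0013, 9 degrees / 180 = 0.05.

>>> send_rows --plan '[[[0,0.0007,0,0,0,0],[0,0.001,0,0,0,0.0167],[0,0.0013,0,0,0,0.0333],[0,0.0017,0,0,0,0.05],[0,0.0017,0,0,0,0.05]]]'

```text
clock: 10.82
tool_pos: [0.4915, -0.0187, 0.0967]
orientation: [180.0, -0.0, -164.2]
force: [-0.2, -0.4, -0.3]
opening: 0.0142
gripper_force: 30.0
```

```bash
python3 nd.py; python3 f.py
```

```text
green [506.04  67.8 ] needle mid [480.99  63.75] world deg 4.797366492269281 rel 0.12736649226928076 1020 [ 1.01 52.39]
11.0167 [ 0.4915 -0.0187  0.0967  0.1859 -0.0526 -0.3036  0.0904 -0.1111  0.0117] [ 1.7995e+02 -3.0000e-02 -1.6404e+02]
```

Converted, -0.035 cm / 60 = -0.0006, -0.03 cm / 60 = -0.0005, -5 degrees / 180 = -0.0278.

>>> send_rows --plan '[[[0,-0.0003,0,0,0,-0.0111],[0,-0.0005,0,0,0,-0.0222],[0,-0.0006,0,0,0,-0.0278],[0,-0.0006,0,0,0,-0.0278]]]'

```text
clock: 11.4
tool_pos: [0.4914, -0.019, 0.0966]
orientation: [179.9, -0.0, -159.1]
force: [-0.4, -0.1, 0.6]
opening: 0.0135
gripper_force: 30.0
```

```bash
python3 nd.py; python3 f.py
```

```text
green [506.03  68.03] needle mid [481.54  63.86] world deg 4.90893751853688 rel 0.23893751853688006 1032 [ 1.05 50.92]
11.6 [ 0.4914 -0.019   0.0966  0.3051 -0.1529 -0.8203  0.0142 -0.0054  0.004 ] [ 1.7993e+02 -4.0000e-02 -1.5917e+02]
```

Needle at zero, forces and torque nil. Lift slowly.

Converted, -1.1 cm / 60 = -0.0183, -0.8 cm / 60 = -0.0133.

>>> send_rows --plan '[[[0,0,-0.0017,0,0,0],[0,0,-0.0033,0,0,0],[0,0,-0.005,0,0,0],[0,0,-0.0067,0,0,0],[0,0,-0.0083,0,0,0],[0,0,-0.01,0,0,0],[0,0,-0.0133,0,0,0],[0,0,-0.0183,0,0,0]]]'

```text
clock: 12.32
tool_pos: [0.4913, -0.019, 0.1076]
orientation: [179.9, -0.1, -159.1]
force: [-0.1, 0.8, 0.2]
opening: 0.0138
gripper_force: 30.0
```

>>> send_rows --plan '[[[0,0,-0.0167,0,0,0],[0,0,-0.0417,0,0,0],[0,0,-0.0667,0,0,0],[0,0,-0.0917,0,0,0],[0,0,-0.1,0,0,0],[0,0,-0.1,0,0,0]]]'

```text
clock: 12.82
tool_pos: [0.4924, -0.0187, 0.1694]
orientation: [179.9, 0.2, -159.1]
force: [0.9, 0.3, -1.4]
opening: 0.014
gripper_force: 30.0
```

```bash
python3 nd.py; python3 f.py; python3 go.py .5217,.2848,.18,-160.45
```

```text
green [505.96  67.83] needle mid [481.01  63.76] world deg 4.428683284963916 rel -0.24131671503608398 836 [ 0.8 46.3]
13.0167 [ 0.4912 -0.019   0.1673 -0.359  -0.2412 -0.5452  0.0113  0.0291  0.0061] [ 1.7992e+02 -1.1000e-01 -1.5915e+02]
13.0667 [ 0.4909 -0.0191  0.1667] [ 1.7992e+02 -1.2000e-01 -1.5916e+02] F [-0.69  0.39  0.47] J [ 20.7   6.1 -26.8  -0.1 -57.2 -89.8]
.5217,.2848,.18,-160.45 [-13.69, 27.31, -1.32, 0.08, -0.13, 1.29]
```

Converted, 26.8 cm / 60 = 0.4467, 24.6 cm / 60 = 0.41, 1.3 degrees / 180 = 0.0072.

>>> send_rows --plan '[[[-0.0217,0.0417,-0.01,0,0,0.0072],[-0.0533,0.105,-0.0217,0,0,0.0072],[-0.085,0.17,-0.0217,0,0,0.0072],[-0.1167,0.2333,-0.0217,0,0,0.0072],[-0.1483,0.2967,-0.0217,0,0,0.0072],[-0.1783,0.3567,-0.0217,0,0,0.0072],[-0.205,0.41,-0.0217,0,0,0.0072],[-0.2233,0.4467,-0.0217,0,0,0.0072]]]'

```text
clock: 13.73
tool_pos: [0.5212, 0.2825, 0.1797]
orientation: [180.0, -0.1, -160.3]
force: [0.7, -0.9, 0.5]
opening: 0.0141
gripper_force: 30.0
```

Converted, 0.5 cm / 60 = 0.0083, -0.25 cm / 60 = -0.0042.

>>> send_rows --plan '[[[-0.0042,0.0083,0,0,0,0],[-0.0042,0.0083,0,0,0,0],[-0.0042,0.0083,0,0,0,0],[-0.0042,0.0083,0,0,0,0]]]'

```text
clock: 14.07
tool_pos: [0.5216, 0.2835, 0.1803]
orientation: [180.0, -0.1, -160.5]
force: [-0.3, -0.2, -0.0]
opening: 0.0142
gripper_force: 30.0
```

```bash
python3 f.py; python3 go.py .5217,.2848,.145,-160.45; python3 - <<'E'
from meas import *
from plant import ctrl
s=ctrl.snapshot("side");np.savez("pics/side5.npz",**s)
x,y,w,h=330,290,80,60;a=cv2.resize(s["img"][y:y+h,x:x+w,::-1],(400,300),interpolation=cv2.INTER_CUBIC)
s=ctrl.snapshot("top");np.savez("pics/top5.npz",**s)
x,y,w,h=268,260,80,60;b=cv2.resize(s["img"][y:y+h,x:x+w,::-1],(400,300),interpolation=cv2.INTER_CUBIC)
cv2.imwrite("pics/m5.png",np.hstack([a,b]));needle(s)
E
```

```text
14.2167 [ 0.5218  0.2835  0.1807 -0.5031 -0.4963 -0.2539 -0.019  -0.0067 -0.0155] [ 1.7993e+02 -3.0000e-02 -1.6051e+02]
14.2667 [0.522  0.2837 0.1811] [ 1.7992e+02 -2.0000e-02 -1.6051e+02] F [ 0.48  0.58 -0.75] J [ 4.730e+01  1.490e+01 -1.350e+01 -1.000e-01 -6.160e+01 -1.178e+02]
.5217,.2848,.145,-160.45 [-0.01, 0.11, 3.61, 0.08, -0.02, -0.06]
green [506.02  65.15  36.  ] needle world deg 5.724338510318265 tip/tail [502.17  65.19] [467.24  61.93] [ 1.06 87.64]
```

View pics/m5.png

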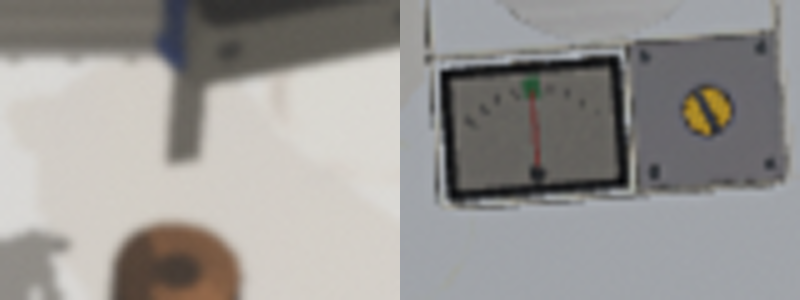

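In the top view the needle points straight at the green band, at about (294,278). In the side view the tool tip is at about (366.6,321.3), above the stand's hole at (365.8,343.3).

```bash
python3 - <<'E'
from h import *
S=dict(np.load("pics/side5.npz"))
print(plane(S,(366.5,321.2),.1142),plane(S,(365.6,343.3),.06))
b=(345,325,390,350);u=up(S["img"],b).astype(int);m=(u[...,0]>70)&(u[...,0]-u[...,2]>35)
g=u.sum(2);yy,xx=np.mgrid[:g.shape[0],:g.shape[1]];k=(g<190)&(yy>10*8)&(yy<22*8)&(np.abs(xx/8+345-366)<6)
print(unp(cen(k)[0],b),k.sum(),plane(S,unp(cen(k)[0],b),.06))
T=dict(np.load("pics/top5.npz"))
for r in (308,312,316,319): 
    g=S["img"][r,355:380].astype(int).sum(1);w=np.clip(500-g,0,None);print(r,(w*np.arange(355,380)).sum()/w.sum())
E
```

```text
[0.5238151  0.28239466 0.1142    ] [0.52228495 0.28629489 0.06      ]
[364.79662395 343.71198355] 1307 [0.52372875 0.28737251 0.06      ]
308 367.2830850131464
312 366.9846570397112
316 366.54209065679925
319 366.26553672316385
```

Converted, 6 cm / 60 = 0.1, -0.06 cm / 60 = -0.001.

>>> send_rows --plan '[[[-0.001,0.0028,0.0083,0,0,0],[-0.001,0.0028,0.03,0,0,0],[-0.001,0.0028,0.0533,0,0,0],[-0.001,0.0028,0.0717,0,0,0],[-0.001,0.0028,0.0833,0,0,0],[-0.001,0.0028,0.0917,0,0,0],[-0.001,0.0028,0.1,0,0,0],[-0.001,0.0028,0.1,0,0,0]]]'

```text
clock: 15.03
tool_pos: [0.5216, 0.2863, 0.1199]
orientation: [180.0, -0.1, -160.4]
force: [-0.5, -0.9, -0.8]
opening: 0.0141
gripper_force: 30.0
```

```bash
python3 f.py; python3 go.py .5217,.2848,.08,-160.45
```

```text
15.1833 [ 0.5219  0.2866  0.1207  0.1751 -0.3882  0.0189  0.0092  0.0071 -0.002 ] [ 1.7992e+02  1.0000e-02 -1.6044e+02]
15.2333 [0.5222 0.2868 0.1214] [ 1.7992e+02  2.0000e-02 -1.6044e+02] F [-0.3  -0.26 -1.01] J [ 4.750e+01  1.820e+01 -1.760e+01 -1.000e-01 -5.420e+01 -1.179e+02]
.5217,.2848,.08,-160.45 [0.12, -0.18, 4.14, 0.08, 0.02, 0.01]
```

Converted, 3.5 cm / 60 = 0.0583, 2.5 cm / 60 = 0.0417.

>>> send_rows --plan '[[[0.0005,-0.0013,0.005,0,0,0],[0.0005,-0.0013,0.0133,0,0,0],[0.0005,-0.0013,0.0233,0,0,0],[0.0005,-0.0013,0.0333,0,0,0],[0.0005,-0.0013,0.0417,0,0,0],[0.0005,-0.0013,0.05,0,0,0],[0.0005,-0.0013,0.0583,0,0,0],[0.0005,-0.0013,0.0583,0,0,0]]]'

```text
clock: 15.9
tool_pos: [0.5213, 0.2852, 0.0844]
orientation: [180.0, -0.1, -160.5]
force: [-0.3, -0.2, 0.2]
opening: 0.0142
gripper_force: 30.0
```

```bash
python3 f.py
```

```text
16.05 [ 0.5216  0.2855  0.0852 -0.1652 -0.0974 -0.1768 -0.0275 -0.0154 -0.0039] [ 1.7994e+02 -3.0000e-02 -1.6044e+02]
```

Converted, 1.35 cm / 60 = 0.0225, 1.25 cm / 60 = 0.0208.

>>> send_rows --plan '[[[0,0,0.0067,0,0,0],[0,0,0.0133,0,0,0],[0,0,0.0183,0,0,0],[0,0,0.0208,0,0,0],[0,0,0.0225,0,0,0],[0,0,0.0225,0,0,0]]]'

```text
clock: 16.6
tool_pos: [0.5217, 0.2856, 0.072]
orientation: [179.9, -0.1, -160.4]
force: [-0.3, 0.1, -0.1]
opening: 0.0138
gripper_force: 30.0
```

```bash
python3 f.py
```

```text
16.75 [ 0.5218  0.2857  0.0722  0.0393  0.0007  0.0799  0.0041 -0.0084  0.017 ] [ 1.7993e+02 -3.0000e-02 -1.6044e+02]
```

Within about 0.5 mm of seated. I'll press slightly further to feel the rim, then release.

Converted, 0.08 cm / 60 = 0.0013, 0.05 cm / 60 = 0.0008.

>>> send_rows --plan '[[[0,0,0.0008,0,0,0],[0,0,0.0013,0,0,0],[0,0,0.0013,0,0,0]]]'

```text
clock: 17.05
tool_pos: [0.5219, 0.2858, 0.0716]
orientation: [179.9, -0.0, -160.4]
force: [1.2, -0.3, -0.3]
opening: 0.014
gripper_force: 30.0
```

```bash
python3 f.py
```

```text
17.2 [ 0.5219  0.2858  0.0716  0.76   -0.0881  0.1572  0.0091 -0.0137  0.0221] [ 1.7993e+02 -3.0000e-02 -1.6044e+02]
```

>>> send_rows --plan '[[[0,0,0,0,0,0],[0,0,0,0,0,0],[0,0,0,0,0,0],[0,0,0,0,0,0],[0,0,0,0,0,0],[0,0,0,0,0,0]]]' --fingers 0.5

```text
clock: 17.75
tool_pos: [0.5218, 0.2857, 0.0715]
orientation: [179.9, -0.0, -160.4]
force: [-0.4, -0.6, -0.1]
opening: 0.0427
gripper_force: 0.0
```

Converted, -14 cm / 60 = -0.2333, -13 cm / 60 = -0.2167.

>>> send_rows --plan '[[[0,0,-0.0083,0,0,0],[0,0,-0.025,0,0,0],[0,0,-0.05,0,0,0],[0,0,-0.0833,0,0,0],[0,0,-0.1333,0,0,0],[0,0,-0.1833,0,0,0],[0,0,-0.2167,0,0,0],[0,0,-0.2333,0,0,0]]]'

```text
clock: 18.42
tool_pos: [0.5232, 0.2864, 0.2162]
orientation: [179.8, 0.3, -160.4]
force: [0.5, 0.3, 0.7]
opening: 0.0439
gripper_force: 0.0
```

Converted, -18 cm / 60 = -0.3, -17 cm / 60 = -0.2833.

>>> send_rows --plan '[[[0.055,-0.0333,0,0,0,0],[0.1,-0.0833,0,0,0,0],[0.1333,-0.1333,0,0,0,0],[0.15,-0.1833,0,0,0,0],[0.1667,-0.2333,0,0,0,0],[0.1833,-0.2833,0,0,0,0],[0.1833,-0.3,0,0,0,0],[0.1833,-0.3,0,0,0,0]]]'

```text
clock: 19.08
tool_pos: [0.4784, 0.0771, 0.2118]
orientation: [179.9, -0.0, -160.6]
force: [-0.2, 0.7, -0.1]
opening: 0.0438
gripper_force: 0.0
```

```bash
python3 - <<'E'
from meas import *
from plant import ctrl
s=ctrl.snapshot("side");x,y,w,h=326,310,80,60;a=cv2.resize(s["img"][y:y+h,x:x+w,::-1],(400,300),interpolation=cv2.INTER_CUBIC)
a2=cv2.resize(s["img"][:,:,::-1],(400,300))
import nd;nd.nd(s)
s=ctrl.snapshot("top");x,y,w,h=180,246,80,60;b=cv2.resize(s["img"][y:y+h,x:x+w,::-1],(400,300),interpolation=cv2.INTER_CUBIC)
cv2.imwrite("pics/m6.png",np.vstack([np.hstack([a,b]),np.hstack([a2,cv2.resize(s["img"][:,:,::-1],(400,300))])]))
E
python3 f.py
```

```text
green [505.96  68.04] needle mid [478.74  63.63] world deg 4.23838710977425 rel -0.43161289022575033 771 [ 0.81 40.39]
19.3333 [ 0.4786  0.0796  0.2114  0.1604 -0.1087  0.3163  0.0133 -0.0135 -0.0072] [ 1.7993e+02 -5.0000e-02 -1.6040e+02]
```

View pics/m6.png

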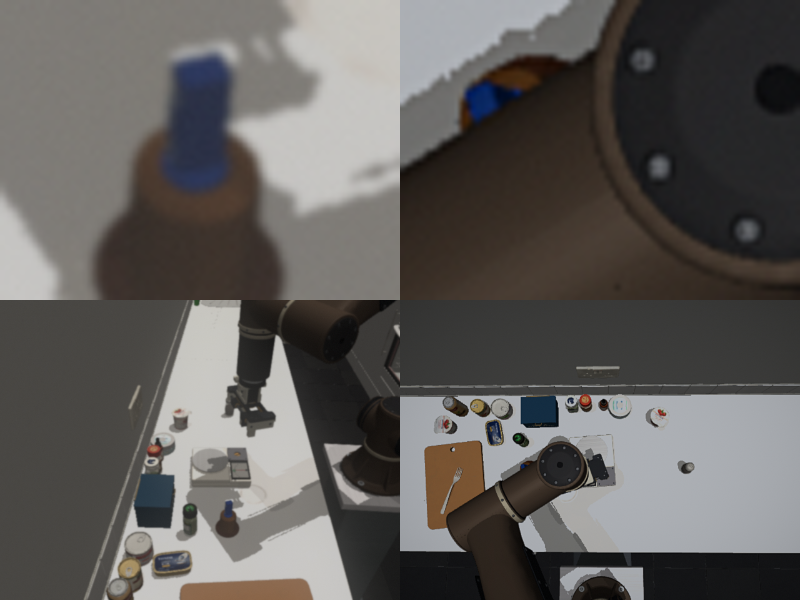

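The tool stands upright on its collar in the stand, with its top at about side pixel (366,324) and in the same position as at the start. The needle is in the band and the bystanders haven't moved. Handing in.

```bash
python3 -c "
from plant import ctrl
print(ctrl.close_job())"
```

```text
the job is handed in; nothing more can be done
None
```

The job is handed in after about 19 s on the robot's clock: the needle rests in the green band (within about 1° of centre by camera), the tool is back upright on its collar, and the mill, jar and tub look unmoved.

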